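# Clamp a thin-walled frame tube by counted turns

## Task

Clamp the frame tube in the hold-down fixture: wind the crank clockwise (seen from above) until the spring shoe just comes to bear on the tube - you feel the crank go heavier there - and from that point give it exactly three full turns more, no further, because the thin tube dents and there is no dial to show the count. Then let go of the crank and swing the locking lever below it clockwise until it is firmly home, so that the screw cannot work loose. Leave the other things on the bench where they are.

Things in the scene. Friction and masses are not known exactly. Their poses are not given: they have to be found in the camera images.
- fixture: Tube hold-down fixture bolted to the bench: grey base 260 x 230 x 20 mm, two 25 mm steel columns at y = +-82 mm, a fixed aluminium crosshead across them (52 x 212 mm, top at z = 192 mm), an upright screw through its middle, and in a vee block under the screw a thin-walled steel tube of 35 mm diameter along x. Origin: centre of the base's underside, on the screw's axis; z up. It does not move.
- screw_axis (a point): Point on the vertical axis of the screw, 195 mm above the bench: crank and locking lever both turn about this axis. The screw only turns, it does not rise or sink: its nut, in a grey bridge guided on the columns below the crosshead, travels down 6 mm for each turn clockwise and carries the sprung shoe.
- handle: The crank's black upright handle, a sleeve 26 mm in diameter, 60 mm tall, 60 mm from the screw's axis, at a different angle each time. It spins freely on its pin, so the gripper need not turn as it goes round. Origin: bottom centre of the sleeve, 230 mm above the bench; the crank arm (20 mm wide, 10 mm thick) lies just below it, the crank's 34 mm hub ends 7 mm above this level.
- handle_mid (a point): Point on the handle's axis, 32 mm above its lower end, 262 mm above the bench: the height to grip it. Sideways force along its circle to wind clockwise: 7.5 N with the shoe free, 4 N more within a tenth of a turn when the shoe comes to bear on the tube, then 0.6 N more for each turn; 7.5 N to wind back with the shoe free, 1 to 3 N with it loaded. It stays where it is left.
- vee: Steel vee block, 100 x 74 mm, under the screw, the tube (35 mm in diameter, 310 mm long) lying in it; both stay put. Above hangs the aluminium shoe, sprung in the bridge, 0.3 to 2.6 turns above the tube at the start. The shoe's spring, preloaded to 270 N, gives only once the shoe bears on the tube; each turn from there adds 40 N. Origin: on the screw's axis, at the level of the bench.
- lever_knob (a point): Middle of the black upright knob (22 mm in diameter, 36 mm tall) on the end of the locking lever (its ring jams the screw): 150 mm from the screw's axis, 217 mm above the bench. The lever is a 12 mm bar that lies level, 205 mm above the bench, below the crank; push the knob sideways, along its circle.
- lock_lever (a joint): Angle of the locking lever about the screw's axis, growing clockwise seen from above: from 0 (lever points 58 degrees clockwise of the fixture's +x) to 1.13 rad (firmly home, a hard stop, 123 degrees clockwise of +x). It starts loose, between 0 and 0.25; it takes about 4 N at the knob and stays where it is left.
- bb_shell: Steel bottom-bracket shell, a tube 41 mm in diameter and 68 mm tall, standing beside the fixture. Loose; leave it alone. Origin: centre of the underside.
- flux_jar: White flux jar, 60 mm in diameter and 66 mm tall, standing beside the fixture. Loose; leave it alone. Origin: centre of the underside.
- head_tube: Dark steel head tube, 37 mm in diameter and 115 mm tall, standing to the left. Loose; leave it alone. Origin: centre of the underside.
- dropout: Flat hooked steel dropout plate, 6 mm thick, about 80 mm long, to the left. Loose; leave it alone. Origin: centre of the underside.
- wrench: Steel wrench lying to the left. Loose; leave it alone. Origin: centre of the underside.
- flux_brush: Small brush lying to the right. Loose; leave it alone. Origin: centre of the underside.
- hammer: Hammer lying at the far left. Loose; leave it alone. Origin: centre of the underside.
- mug: Blue mug, 80 mm in diameter and 95 mm tall, to the right. Loose; leave it alone. Origin: centre of the underside.

How it is judged:
On the way, in this order (a step that is already met when the one before it is completed fails the run):
1. the shoe bears on the tube (contact force between vee and anything else above 100 N), for 0.1 s.
2. the shoe is pressed three turns onto the tube (contact force between vee and anything else between 376.1 and 388.9 N), for 0.2 s.
At the end, for the whole second after the job is handed in: The shoe presses on the tube with the spring load of three turns past first bearing, within 0.16 turn either way (382.5 N, between 376.1 and 388.9 N), and the locking lever is home (joint above 1.03 rad) (all of step 2 and value of joint lock_lever above 1.03 rad); the robot touches nothing.
It fails at once if the crank is wound more than 3.5 turns past the point where the shoe bears: the tube is dented (contact force between vee and anything else above 402.5 N).
It fails at once if the locking lever is tightened (beyond 0.6 rad) while the clamp is not set to three turns (within 0.16) (value of joint lock_lever above 0.6 rad and not (contact force between vee and anything else between 376.1 and 388.9 N)).
It fails at once if a loose thing on the bench is moved by more than 30 mm (distance of any of bb_shell, flux_jar, head_tube, dropout, wrench, flux_brush, hammer, mug from where it was at the start of the episode above 0.03 m).
It also fails if it takes over 72 s, if anything falls off the work surface, if the arm or the gripper's body presses on something with over 40 N, if the wrist force passes 120 N, or if a joint passes its speed limit or range.

## Robot

A 6-joint arm with a two-finger parallel gripper is mounted at the origin on the work surface. World frame = base frame: x ahead of the robot, y to its left, z up, the work surface at z = 0. Lengths are in m, angles in rad, forces in N, time in s.
With the tool pointing down it reaches from about 0.4 to 0.825 m from the base axis. Payload 7 kg.
Tool frame: the origin (TCP) lies at the centre of the arm's flange, where the gripper is bolted on; the fingertips stand 178 mm ahead of it and the grasp point (between the pads) lies arm.tcp_to_grasp ahead of it (arm.tcp_to_grasp is the distance from the TCP to the grasp point, in m); z points along the fingers, y is the direction in which the jaws open and shut (so a half turn about z gives the same grasp; the last joint's range is limited). The gripper opens to 88 mm and grips with 3 to 60 N. Pads are 19 mm wide; open, the fingers measure 130 mm over their backs; the gripper's body (78 mm by 193 mm) begins 47 mm behind the grasp point.
Start: joints at [-0.899, 0.359, 0.012, 0, -1.224, -0.288], TCP at [0.253, -0.626, 0.405] pointing down, gripper open.
Joint ranges: [-3.07, 3.07], [-1.43, 2.12], [-1.02, 1.25], [-3.03, 1.67], [-3.05, -0], [-3.03, 3.03]. Speed limits (rad/s): [2.39, 2.39, 3.01, 3.14, 3.14, 3.14].

## Interface

Orientations are given as [roll, pitch, yaw] about the fixed x, y, z axes, in that order (R = Rz(yaw) Ry(pitch) Rx(roll)).
In Python, from station import arm gives the robot as it stands.
- The arm moves only by the tool move_arm, never from a script. Its argument "deltas" is a list of rows, each a list of 6 numbers: the shift along the world's x, y, z in mm, then the turn, a rotation vector about the world's x, y, z in degrees. In form: [[tx, ty, tz, ax, ay, az], ...]. A call has exactly 5 rows; each row shifts and turns the commanded pose from where the row before left it; what a row does not reach is not made up. A row lasts 1/12 s, in which the tool goes at most 41.7 mm and 7.16 degrees, less where a joint would pass 70% of its speed; a pose out of reach is approached as far as the arm can. A call with a gripper value outside its range is refused whole. "claw" is the closure in counts, from 0 (fully open) to 255 (shut), set as the call begins (left out, the last holds). The fingers move at their own pace and stop on an object; "squeeze" is the grip in N (left out, the last holds). Time passes only in rows, so rows that do not move let the fingers close, or fill a call up. It gives the time, the measured TCP pose, the force and the opening at its end, in the units of the state.
- arm.get_state(): the state, without advancing time (a new reading comes with each control period).
- arm.grab_frame(name): name is "side" or "top"; returns the picture (480x640x3 uint8, red, green, blue); there is no depth.
- arm.calibration(name): a dict with "intrinsics" (3x3 intrinsics, pixels), "k1" (the pictures are not rectified: a ray, as slopes to the right and down, at radius r is drawn at 1 + k1 r^2 times it, then the intrinsics apply), "T" (4x4, takes a point from camera to world coordinates). Camera axes: x right, y up, looking along -z (the intrinsics and any distortion apply to the point x, -y, -z); pixel columns grow to the right and rows downward; lengths in m; the calibration is good to about 2 mm. A picture is of the moment at which its call begins. calibration takes no time and is no camera call.
- arm.job_done(): hands the job in, once; it reports no verdict.
Trained networks look in the newest picture that a camera, given by its name, has taken for a name from the list of things; names that differ only in an ending like _2 or _b are one class to them, and where a whole thing is asked for, a point or a joint stands for the part that bears it (a point fixed in the world has none). Each returns a list of dicts, best first, with "score" (0 to 1); they miss things now and then, are a little off and sometimes report something else, mostly with a low value. They report only what shows in the picture. A call takes as long as a camera call.
- arm.spot_in(thing, camera): "xy" ([column, row] in pixels, amid what is visible of it).
- arm.masks_of(thing, camera): "pixels" (480x640 bool, what is visible of it) and "xy" ([column, row] in pixels, amid what is visible of it).
- arm.spot_point(thing, camera): "xy" ([column, row] in pixels: a listed point, or the origin of a listed thing).
The state is a dict: "t": time; "q": joint angles; "qd": joint speeds; "joint_efforts": joint torques, N m; "eef_pos": TCP position; "ee_rot": TCP orientation; "force": force on the tool from outside, world axes, zero at the start; "moment": the same for the moment, N m; "width": finger opening in m.
Only numpy, scipy, OpenCV 4.12 (cv2) and the standard library are available. Lean on these libraries where they do the work, as an engineer would, in place of code of your own. Each camera call takes 0.05 s, during which the arm holds its last target. There are 200 camera calls.

## Working session

There is one attempt and no reset: what is moved stays moved. The work goes in short steps, Python scripts to look and compute and a tool call to move; the robot and the scene stay as the last step left them, time stands still between calls to the robot, and variables do not carry over. Pictures are saved under pics/ and viewed, about 8 in all and at most 12, crops included, and the job is handed in when it is done.

Besides the shell and the picture viewer there is one more tool, called after "Request:" as a command line: name --pt "numbers of a row" for each row, then --argument value for the rest. move_arm: Moves the arm, as the interface text tells. Its arguments: {"type":"object","properties":{"deltas":{"type":"array","items":{"type":"array","items":{"type":"number"}}},"claw":{"type":"number"},"squeeze":{"type":"number"}},"required":["deltas"]}

```bash
mkdir -p pics; ls; cat > h.py <<'E'
import numpy as np, cv2
from station import arm
def ray(cam,px):
    c=arm.calibration(cam);K=np.array(c["intrinsics"]);T=np.array(c["T"]);k1=float(c["k1"])
    d=np.linalg.solve(K,[px[0],px[1],1.]);d=d[:2]
    u=d.copy()
    for _ in range(20): u=d/(1+k1*(u@u))
    v=T[:3,:3]@np.array([u[0],-u[1],-1.]);return T[:3,3],v
def atz(cam,px,z):
    o,v=ray(cam,px);return o+v*(z-o[2])/v[2]
def tri(a,b):
    (o1,v1),(o2,v2)=a,b
    s=np.linalg.lstsq(np.c_[v1,-v2],o2-o1,rcond=None)[0]
    p,q=o1+v1*s[0],o2+v2*s[1];return (p+q)/2,np.linalg.norm(p-q)
E
python3 - <<'E'
from h import *
for c in("top","side"):
    cv2.imwrite(f"pics/{c}0.png",arm.grab_frame(c)[:,:,::-1])
    print(c,np.round(arm.calibration(c)["T"],3).tolist())
Z=dict(screw_axis=.195,handle_mid=.262,handle=.230,lever_knob=.217,fixture=0,bb_shell=0,flux_jar=0,mug=0,head_tube=0)
for n,z in Z.items():
    for c in("top","side"):
        r=arm.spot_point(n,c)
        print(n,c,[(np.round(i["xy"],1).tolist(),round(i["score"],2),np.round(atz(c,i["xy"],z),4).tolist()) for i in r[:2]])
s=arm.get_state();print(s,arm.tcp_to_grasp)
E
```

```text
pics
top [[-0.015, 0.995, -0.103, 0.367], [-1.0, -0.015, 0.005, 0.011], [0.003, 0.103, 0.995, 1.595], [0.0, 0.0, 0.0, 1.0]]
side [[-0.809, 0.376, -0.452, -0.157], [-0.587, -0.502, 0.634, 0.934], [0.011, 0.779, 0.627, 1.082], [0.0, 0.0, 0.0, 1.0]]
screw_axis top [([321.5, 219.0], 0.75, [0.5644, 0.0119, 0.195]), ([314.5, 240.1], 0.19, [0.5111, 0.0303, 0.195])]
screw_axis side [([389.0, 207.9], 0.72, [0.4593, -0.1815, 0.195]), ([317.0, 229.4], 0.63, [0.5541, 0.0065, 0.195])]
handle_mid top [([317.6, 237.1], 0.5, [0.5113, 0.0218, 0.262])]
handle_mid side [([316.6, 228.9], 0.51, [0.5023, 0.0756, 0.262]), ([329.7, 220.6], 0.49, [0.4972, 0.0314, 0.262])]
handle top [([310.0, 239.4], 0.65, [0.5094, 0.0408, 0.23])]
handle side [([330.0, 226.8], 0.52, [0.5073, 0.0161, 0.23])]
lever_knob top [([375.9, 185.4], 0.69, [0.6443, -0.1255, 0.217])]
lever_knob side [([326.1, 189.5], 0.83, [0.6238, -0.1254, 0.217]), ([389.5, 207.5], 0.31, [0.4439, -0.1561, 0.217])]
fixture top [([320.1, 229.5], 0.71, [0.5616, 0.0165, 0.0])]
fixture side [([312.2, 284.1], 0.82, [0.5722, 0.0064, 0.0]), ([387.2, 208.7], 0.
[... 464 characters left out ...]
ide [([321.6, 393.5], 0.72, [0.3326, 0.2835, 0.0])]
{'t': 1.0, 'q': array([-8.98894191e-01,  3.58610990e-01,  1.19313938e-02,  1.05649341e-05,
       -1.22406193e+00, -2.88102301e-01]), 'qd': array([ 0.00050468, -0.00026768, -0.00011685,  0.00195183, -0.00132131,
       -0.00072304]), 'joint_efforts': array([-2.29631432e-04, -5.82395267e+01,  2.93303275e+01,  7.00249493e+00,
        1.24608621e-02, -1.78549271e-05]), 'eef_pos': array([ 0.25273979, -0.62589745,  0.40466973]), 'ee_rot': array([-3.14153729e+00,  6.04259486e-06, -2.75778923e+00]), 'force': array([-0.53550778,  0.30852436, -0.04352955]), 'moment': array([-0.0082513 , -0.03195346, -0.0291513 ]), 'width': 0.0874019254045501} 0.1593
```

```bash
python3 - <<'E'
import cv2
a=cv2.imread("pics/top0.png")[130:310,220:460];b=cv2.imread("pics/side0.png")[130:310,220:460]
cv2.imwrite("pics/c0.png",cv2.resize(cv2.vconcat([a,b]),None,fx=1.66*1,fy=1.66))
cv2.imwrite("pics/c0.png",cv2.resize(cv2.hconcat([a,b]),(800,300),interpolation=cv2.INTER_CUBIC))
E
```

```text
(no output)
```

View pics/c0.png

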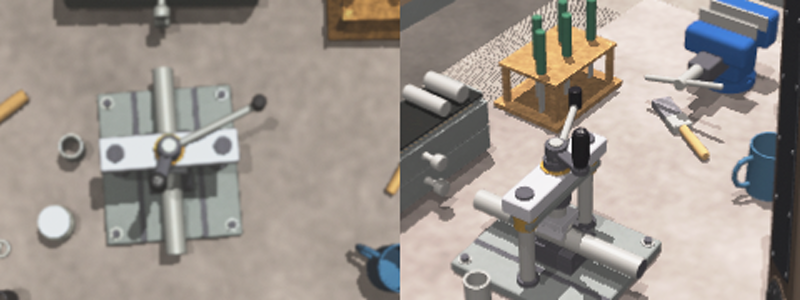

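View pics/side0.png

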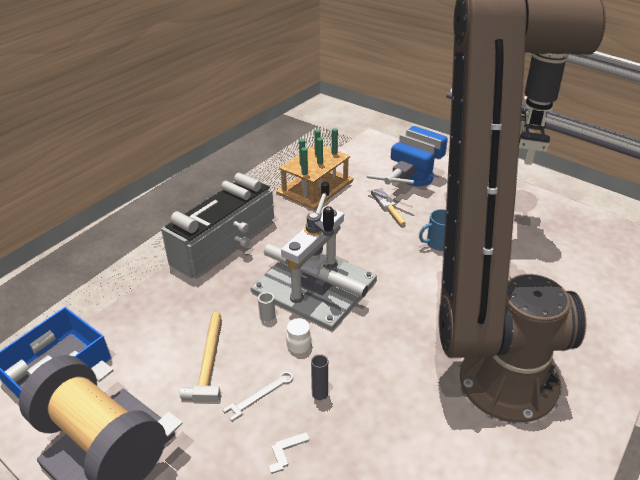

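The top view shows the hub at about px (320,219), the handle at (315,238) and the knob at (376,189). In the side view the handle is at (328,220), so the second-ranked side reports are the right ones. The axis is near (0.565, 0.012), and the handle lies towards the robot near (0.505, 0.025). I'll move above it.

Request:
move_arm --pt "0 0 32 0 0 0" --pt "0 0 32 0 0 0" --pt "0 0 32 0 0 0" --pt "10.5 27 0 0 0 0" --pt "10.5 27 0 0 0 0" --claw 0

```text
t: 1.42
eef_pos: [0.2735, -0.5723, 0.5025]
ee_rot: [-3.138, 0.001, -2.76]
force: [0.6, 1.3, -0.5]
width: 0.0878
```

Request:
move_arm --pt "10.5 27 0 0 0 0" --pt "10.5 27 0 0 0 0" --pt "10.5 27 0 0 0 0" --pt "10.5 27 0 0 0 0" --pt "10.5 27 0 0 0 0"

```text
t: 1.83
eef_pos: [0.3264, -0.4355, 0.5008]
ee_rot: [-3.141, 0.0, -2.758]
force: [0.3, 0.3, -0.0]
width: 0.0873
```

Request:
move_arm --pt "10.5 27 0 0 0 0" --pt "10.5 27 0 0 0 0" --pt "10.5 27 0 0 0 0" --pt "10.5 27 0 0 0 0" --pt "10.5 27 0 0 0 0"

```text
t: 2.25
eef_pos: [0.3788, -0.3005, 0.5009]
ee_rot: [-3.141, 0.001, -2.758]
force: [0.2, -0.5, -0.1]
width: 0.0879
```

```bash
python3 - <<'E'
from h import *
arm.grab_frame("top");arm.grab_frame("side")
def cen(n,c):
    r=arm.masks_of(n,c);out=[]
    for i in r[:2]:
        ys,xs=np.nonzero(i["pixels"]);out.append((round(i["score"],2),len(xs),[xs.min(),xs.max(),ys.min(),ys.max()],np.round([xs.mean(),ys.mean()],1)))
    return r,out
for n in("handle","lever_knob"):
    R={}
    for c in("top","side"):
        R[c],o=cen(n,c);print(n,c,o)
    for a in R["top"][:1]:
        for b in R["side"][:2]:
            f=lambda i:np.array(np.nonzero(i["pixels"])[::-1]).mean(1)
            p,e=tri(ray("top",f(a)),ray("side",f(b)));print(np.round(p,4),round(e,4))
for c in("top","side"):
  for n,z in dict(screw_axis=.195,handle_mid=.262,lever_knob=.217).items():
    print(c,n,[(np.round(i["xy"],1).tolist(),round(i["score"],2),np.round(atz(c,i["xy"],z),4).tolist()) for i in arm.spot_point(n,c)[:2]])
E
```

```text
handle top []
handle side [(0.74, 624, [np.int64(223), np.int64(292), np.int64(372), np.int64(420)], array([258.7, 394.8])), (0.69, 6606, [np.int64(250), np.int64(376), np.int64(182), np.int64(328)], array([313. , 270.2]))]
lever_knob top []
lever_knob side [(0.86, 315, [np.int64(305), np.int64(329), np.int64(182), np.int64(233)], array([318.9, 207.3]))]
top screw_axis [([317.9, 220.9], 0.89, [0.5597, 0.0211, 0.195])]
top handle_mid [([376.0, 187.7], 0.72, [0.6295, -0.1211, 0.262]), ([319.4, 236.7], 0.53, [0.5122, 0.0175, 0.262])]
top lever_knob [([375.8, 188.7], 0.81, [0.6359, -0.125, 0.217])]
side screw_axis [([317.2, 227.8], 0.58, [0.5577, 0.001, 0.195])]
side handle_mid [([330.1, 219.5], 0.74, [0.499, 0.0273, 0.262])]
side lever_knob [([326.8, 191.5], 0.66, [0.6165, -0.1188, 0.217])]
```

```bash
python3 - <<'E'
from h import *
a=arm.grab_frame("top")[180:260,280:390,::-1];b=arm.grab_frame("side")[175:255,270:380,::-1]
cv2.imwrite("pics/c1.png",cv2.resize(cv2.hconcat([np.ascontiguousarray(a),np.ascontiguousarray(b)]),(792,288),interpolation=cv2.INTER_CUBIC))
E
```

```text
(no output)
```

View pics/c1.png

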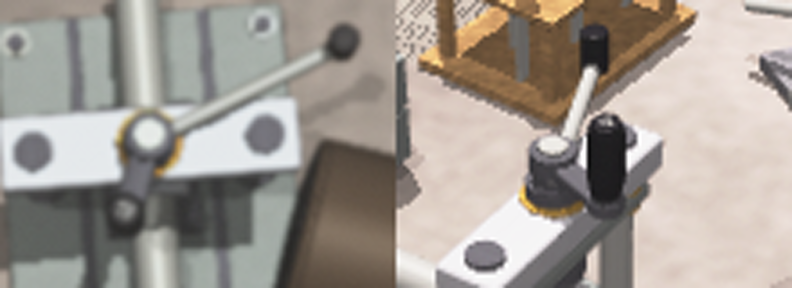

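```bash
python3 - <<'E'
from h import *
for n,c,p,z in [("handle top","top",(315,238.9),.290),("hub","top",(321.4,217.8),.237),("cols","top",(321.4,219.6),.196),("knob","top",(375.6,191.4),.235),
 ("colL","top",(289.2,221.9),.196),("colR","top",(353.6,217.2),.196),
 ("handle mid","side",(328.3,218.6),.260),("hub","side",(313.6,216.1),.24),("knob","side",(325,188.3),.217)]:
    print(n,c,np.round(atz(c,p,z),4))
print(tri(ray("top",(321.4,217.8)),ray("side",(313.6,216.1))))
E
```

```text
handle top top [0.5041 0.0277 0.29  ]
hub top [0.5614 0.0121 0.237 ]
cols top [0.5627 0.0122 0.196 ]
knob top [ 0.6256 -0.1226  0.235 ]
colL top [0.5581 0.0934 0.196 ]
colR top [ 0.5677 -0.0691  0.196 ]
handle mid side [0.5062 0.0247 0.26  ]
hub side [0.5572 0.0158 0.24  ]
knob side [ 0.6296 -0.1283  0.217 ]
(array([0.56105541, 0.01177513, 0.2360843 ]), np.float64(0.0011657975522747467))
```

Request:
move_arm --pt "10.4 27.4 0 0 0 0" --pt "10.4 27.4 0 0 0 0" --pt "10.4 27.4 0 0 0 0" --pt "10.4 27.4 0 0 0 0" --pt "10.4 27.4 0 0 0 0"

```text
t: 3.37
eef_pos: [0.4308, -0.1638, 0.5008]
ee_rot: [-3.141, 0.0, -2.758]
force: [0.1, -1.3, 0.4]
width: 0.0878
```

Request:
move_arm --pt "10.4 27.4 0 0 0 0" --pt "10.4 27.4 0 0 0 0" --pt "10.4 27.4 0 0 0 0" --pt "10.4 27.4 0 0 0 0" --pt "10.4 27.4 0 0 0 0"

```text
t: 3.78
eef_pos: [0.483, -0.0265, 0.5009]
ee_rot: [-3.141, 0.0, -2.758]
force: [0.7, -0.8, 0.1]
width: 0.0878
```

Request:
move_arm --pt "10.4 27.4 0 0 0 0" --pt "10.4 27.4 0 0 0 0" --pt "0 0 0 0 0 0" --pt "0 0 -10 0 0 0" --pt "0 0 -10 0 0 0"

```text
t: 4.2
eef_pos: [0.5035, 0.0269, 0.4799]
ee_rot: [3.142, 0.0, -2.757]
force: [-0.5, -1.0, -0.0]
width: 0.0878
```

Request:
move_arm --pt "0 0 -11 0 0 0" --pt "0 0 -11 0 0 0" --pt "0 0 -11 0 0 0" --pt "0 0 -11 0 0 0" --pt "0 0 -11 0 0 0"

```text
t: 4.62
eef_pos: [0.5033, 0.0265, 0.4244]
ee_rot: [3.142, -0.0, -2.758]
force: [-0.4, 0.4, -0.5]
width: 0.0879
```

Request:
move_arm --pt "0 0 0 0 0 0" --pt "0 0 0 0 0 0" --pt "0 0 0 0 0 0" --pt "0 0 0 0 0 0" --pt "0 0 0 0 0 0" --claw 255 --squeeze 40

```text
t: 5.03
eef_pos: [0.5037, 0.027, 0.4263]
ee_rot: [-3.142, 0.001, -2.758]
force: [-0.2, -0.1, -0.0]
width: 0.0597
```

Request:
move_arm --pt "0 0 0 0 0 0" --pt "0 0 0 0 0 0" --pt "0 0 0 0 0 0" --pt "0 0 0 0 0 0" --pt "0 0 0 0 0 0"

```text
t: 5.45
eef_pos: [0.5035, 0.0269, 0.4257]
ee_rot: [-3.141, 0.0, -2.758]
force: [1.2, -5.0, 0.3]
width: 0.0267
```

```bash
python3 - <<'E'
from h import *
a=arm.grab_frame("top")[150:290,240:400,::-1];b=arm.grab_frame("side")[150:290,240:400,::-1]
cv2.imwrite("pics/c2.png",cv2.resize(cv2.hconcat([np.ascontiguousarray(a),np.ascontiguousarray(b)]),(800,350),interpolation=cv2.INTER_CUBIC))
s=arm.get_state();print(s["eef_pos"],s["force"],s["moment"],s["width"],s["q"])
E
```

```text
[0.50364971 0.02668316 0.42576587] [ 0.97940043 -1.93261732  0.1197873 ] [-0.89684214 -0.51153154  0.03451868] 0.02544987546657459 [ 4.43334928e-01  6.07498087e-02 -3.23337381e-01  7.50920405e-04
 -1.18668555e+00 -1.63059183e+00]
```

View pics/c2.png

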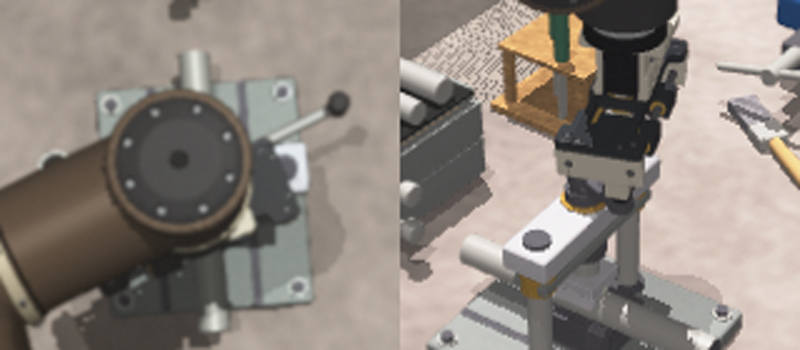

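```bash
cat >> h.py <<'E'
def circ(a0,step,n,r=60):
    a=np.radians(a0-step*np.arange(n+1));p=np.round(r*np.c_[np.cos(a),np.sin(a)],1)
    for k in range(0,n,5): print("%.1f: ["%(a0-step*(k+5))+", ".join("[%g, %g, 0, 0, 0, 0]"%tuple(np.round(x,1)+0.) for x in np.diff(p,axis=0)[k:k+5])+"]")
E
python3 -c "
from h import *
circ(165.6,9,40)"
```

```text
120.6: [[3, 8.9, 0, 0, 0, 0], [4.4, 8.3, 0, 0, 0, 0], [5.7, 7.6, 0, 0, 0, 0], [6.8, 6.5, 0, 0, 0, 0], [7.7, 5.4, 0, 0, 0, 0]]
75.6: [[8.4, 4.2, 0, 0, 0, 0], [9, 2.8, 0, 0, 0, 0], [9.3, 1.3, 0, 0, 0, 0], [9.4, -0.2, 0, 0, 0, 0], [9.3, -1.6, 0, 0, 0, 0]]
30.6: [[8.9, -3, 0, 0, 0, 0], [8.3, -4.4, 0, 0, 0, 0], [7.6, -5.7, 0, 0, 0, 0], [6.5, -6.8, 0, 0, 0, 0], [5.4, -7.7, 0, 0, 0, 0]]
-14.4: [[4.2, -8.4, 0, 0, 0, 0], [2.8, -9, 0, 0, 0, 0], [1.3, -9.3, 0, 0, 0, 0], [-0.2, -9.4, 0, 0, 0, 0], [-1.6, -9.3, 0, 0, 0, 0]]
-59.4: [[-3, -8.9, 0, 0, 0, 0], [-4.4, -8.3, 0, 0, 0, 0], [-5.7, -7.6, 0, 0, 0, 0], [-6.8, -6.5, 0, 0, 0, 0], [-7.7, -5.4, 0, 0, 0, 0]]
-104.4: [[-8.4, -4.2, 0, 0, 0, 0], [-9, -2.8, 0, 0, 0, 0], [-9.3, -1.3, 0, 0, 0, 0], [-9.4, 0.2, 0, 0, 0, 0], [-9.3, 1.6, 0, 0, 0, 0]]
-149.4: [[-8.9, 3, 0, 0, 0, 0], [-8.3, 4.4, 0, 0, 0, 0], [-7.6, 5.7, 0, 0, 0, 0], [-6.5, 6.8, 0, 0, 0, 0], [-5.4, 7.7, 0, 0, 0, 0]]
-194.4: [[-4.2, 8.4, 0, 0, 0, 0], [-2.8, 9, 0, 0, 0, 0], [-1.3, 9.3, 0, 0, 0, 0], [0.2, 9.4, 0, 0, 0, 0], [1.6, 9.3, 0, 0, 0, 0]]
```

Request:
move_arm --pt "3 8.9 0 0 0 0" --pt "4.4 8.3 0 0 0 0" --pt "5.7 7.6 0 0 0 0" --pt "6.8 6.5 0 0 0 0" --pt "7.7 5.4 0 0 0 0"

```text
t: 5.97
eef_pos: [0.5308, 0.0621, 0.4257]
ee_rot: [-3.138, -0.004, -2.758]
force: [-1.0, -13.3, 2.3]
width: 0.0253
```

Request:
move_arm --pt "8.4 4.2 0 0 0 0" --pt "9 2.8 0 0 0 0" --pt "9.3 1.3 0 0 0 0" --pt "9.4 -0.2 0 0 0 0" --pt "9.3 -1.6 0 0 0 0"

```text
t: 6.38
eef_pos: [0.5755, 0.0689, 0.4257]
ee_rot: [-3.141, -0.005, -2.758]
force: [-9.4, -6.4, 7.0]
width: 0.0257
```

Request:
move_arm --pt "8.9 -4.2 0 0 0 0" --pt "8.3 -4.4 0 0 0 0" --pt "7.6 -5.7 0 0 0 0" --pt "6.5 -6.8 0 0 0 0" --pt "5.4 -7.7 0 0 0 0"

```text
t: 6.8
eef_pos: [0.6126, 0.0417, 0.4257]
ee_rot: [3.14, -0.002, -2.757]
force: [-9.0, 5.2, 6.5]
width: 0.0255
```

Request:
move_arm --pt "4.2 -8.4 0 0 0 0" --pt "2.8 -9 0 0 0 0" --pt "1.3 -9.3 0 0 0 0" --pt "-0.2 -9.4 0 0 0 0" --pt "-1.6 -9.3 0 0 0 0"

```text
t: 7.22
eef_pos: [0.62, -0.0029, 0.4258]
ee_rot: [3.139, 0.002, -2.757]
force: [-0.2, 8.9, 2.9]
width: 0.0256
```

Request:
move_arm --pt "-3 -8.9 0 0 0 0" --pt "-4.4 -8.3 0 0 0 0" --pt "-5.7 -7.6 0 0 0 0" --pt "-6.8 -6.5 0 0 0 0" --pt "-7.7 -5.4 0 0 0 0"

```text
t: 7.63
eef_pos: [0.5937, -0.0404, 0.4259]
ee_rot: [-3.141, 0.005, -2.757]
force: [9.0, 0.3, -2.9]
width: 0.0255
```

Request:
move_arm --pt "-8.4 -4.2 0 0 0 0" --pt "-9 -2.8 0 0 0 0" --pt "-9.3 -1.3 0 0 0 0" --pt "-9.4 0.2 0 0 0 0" --pt "-9.3 1.6 0 0 0 0"

```text
t: 8.05
eef_pos: [0.5474, -0.0483, 0.4258]
ee_rot: [-3.139, 0.001, -2.758]
force: [5.3, -6.0, -2.9]
width: 0.0255
```

Request:
move_arm --pt "-8.9 3 0 0 0 0" --pt "-8.3 4.4 0 0 0 0" --pt "-7.6 5.7 0 0 0 0" --pt "-6.5 6.8 0 0 0 0" --pt "-5.4 7.7 0 0 0 0"

```text
t: 8.47
eef_pos: [0.5099, -0.0207, 0.4258]
ee_rot: [-3.139, -0.001, -2.759]
force: [5.2, -8.7, -2.4]
width: 0.0254
```

Request:
move_arm --pt "-4.2 8.4 0 0 0 0" --pt "-2.8 9 0 0 0 0" --pt "-1.3 9.3 0 0 0 0" --pt "0.2 9.4 0 0 0 0" --pt "1.6 9.3 0 0 0 0"

```text
t: 8.88
eef_pos: [0.5031, 0.0244, 0.4258]
ee_rot: [-3.138, -0.003, -2.758]
force: [2.7, -12.8, -1.7]
width: 0.025
```

Request:
move_arm --pt "3 8.9 0 0 0 0" --pt "4.4 8.3 0 0 0 0" --pt "5.7 7.6 0 0 0 0" --pt "6.8 6.5 0 0 0 0" --pt "7.7 5.4 0 0 0 0"

```text
t: 9.3
eef_pos: [0.5297, 0.061, 0.4256]
ee_rot: [-3.14, -0.006, -2.758]
force: [-8.1, -9.7, 6.5]
width: 0.0256
```

Request:
move_arm --pt "8.4 4.2 0 0 0 0" --pt "9 2.8 0 0 0 0" --pt "9.3 1.3 0 0 0 0" --pt "9.4 -0.2 0 0 0 0" --pt "9.3 -1.6 0 0 0 0"

```text
t: 9.72
eef_pos: [0.5751, 0.0686, 0.4256]
ee_rot: [3.141, -0.005, -2.758]
force: [-13.4, -1.0, 8.6]
width: 0.0254
```

Request:
move_arm --pt "8.9 -3 0 0 0 0" --pt "8.3 -4.4 0 0 0 0" --pt "7.6 -5.7 0 0 0 0" --pt "6.5 -6.8 0 0 0 0" --pt "5.4 -7.7 0 0 0 0"

```text
t: 10.13
eef_pos: [0.6123, 0.0422, 0.4257]
ee_rot: [3.139, -0.002, -2.757]
force: [-10.9, 7.5, 8.0]
width: 0.0255
```

Request:
move_arm --pt "4.2 -8.4 0 0 0 0" --pt "2.8 -9 0 0 0 0" --pt "1.3 -9.3 0 0 0 0" --pt "-0.2 -9.4 0 0 0 0" --pt "-1.6 -9.3 0 0 0 0"

```text
t: 10.55
eef_pos: [0.6201, -0.0021, 0.4257]
ee_rot: [3.138, 0.003, -2.757]
force: [-0.4, 13.6, 3.3]
width: 0.0254
```

```bash
cat > log.txt <<'E'
.5308 .0621 -1 -13.3
.5755 .0689 -9.4 -6.4
.6126 .0417 -9 5.2
.62 -.0029 -.2 8.9
.5937 -.0404 9 .3
.5474 -.0483 5.3 -6
.5099 -.0207 5.2 -8.7
.5031 .0244 2.7 -12.8
.5297 .061 -8.1 -9.7
.5751 .0686 -13.4 -1
.6123 .0422 -10.9 7.5
.6201 -.0021 -.4 13.6
E
cat > an.py <<'E'
from h import *
from scipy.optimize import least_squares
D=np.loadtxt("log.txt");P=D[:,:2]
s=least_squares(lambda c:np.hypot(*(P-c[:2]).T)-c[2],[.5615,.0108,.06]).x
print("centre,r",np.round(s,4))
a=np.unwrap(np.arctan2(*(P-s[:2]).T[::-1]));
for i,(x,y,fx,fy) in enumerate(D):
    t=np.array([np.sin(a[i]),-np.cos(a[i])]);u=np.array([np.cos(a[i]),np.sin(a[i])])
    print(i+1,"turns %.3f resist %.1f radial %.1f"%((np.radians(165.6)-a[i]+0)/2/np.pi,-t@[fx,fy],u@[fx,fy]))
E
python3 an.py
```

```text
centre,r [0.5614 0.0102 0.0601]
1 turns 0.125 resist 7.6 radial -10.9
2 turns 0.248 resist 7.6 radial -8.4
3 turns 0.372 resist 9.1 radial -4.9
4 turns 0.495 resist 8.6 radial -2.1
5 turns 0.620 resist 7.7 radial 4.6
6 turns 0.747 resist 6.6 radial 4.6
7 turns 0.874 resist 10.1 radial 0.0
8 turns 0.998 resist 11.8 radial -5.6
9 turns 1.121 resist 12.0 radial -3.9
10 turns 1.247 resist 12.8 radial -4.0
11 turns 1.371 resist 12.1 radial -5.2
12 turns 1.493 resist 13.2 radial -3.2
```

```bash
python3 -c "
from h import *
circ(-14.4,-18,15)
print()
circ(-104.4,3.6,30)"
```

```text
75.6: [[1.8, 18.7, 0, 0, 0, 0], [-4.1, 18.3, 0, 0, 0, 0], [-9.6, 16.1, 0, 0, 0, 0], [-14.1, 12.5, 0, 0, 0, 0], [-17.2, 7.4, 0, 0, 0, 0]]
165.6: [[-18.7, 1.8, 0, 0, 0, 0], [-18.3, -4.1, 0, 0, 0, 0], [-16.1, -9.6, 0, 0, 0, 0], [-12.5, -14.1, 0, 0, 0, 0], [-7.4, -17.2, 0, 0, 0, 0]]
255.6: [[-1.8, -18.7, 0, 0, 0, 0], [4.1, -18.3, 0, 0, 0, 0], [9.6, -16.1, 0, 0, 0, 0], [14.1, -12.5, 0, 0, 0, 0], [17.2, -7.4, 0, 0, 0, 0]]

-122.4: [[-3.6, 1, 0, 0, 0, 0], [-3.6, 1.3, 0, 0, 0, 0], [-3.4, 1.5, 0, 0, 0, 0], [-3.4, 1.7, 0, 0, 0, 0], [-3.2, 1.9, 0, 0, 0, 0]]
-140.4: [[-3.2, 2.2, 0, 0, 0, 0], [-2.9, 2.3, 0, 0, 0, 0], [-2.9, 2.5, 0, 0, 0, 0], [-2.6, 2.6, 0, 0, 0, 0], [-2.5, 2.9, 0, 0, 0, 0]]
-158.4: [[-2.3, 2.9, 0, 0, 0, 0], [-2.2, 3.2, 0, 0, 0, 0], [-1.9, 3.2, 0, 0, 0, 0], [-1.7, 3.4, 0, 0, 0, 0], [-1.5, 3.4, 0, 0, 0, 0]]
-176.4: [[-1.3, 3.6, 0, 0, 0, 0], [-1, 3.6, 0, 0, 0, 0], [-0.8, 3.7, 0, 0, 0, 0], [-0.6, 3.7, 0, 0, 0, 0], [-0.4, 3.7, 0, 0, 0, 0]]
-194.4: [[-0.1, 3.8, 0, 0, 0, 0], [0.1, 3.8, 0, 0, 0, 0], [0.4, 3.7, 0, 0, 0, 0], [0.6, 3.7, 0, 0, 0, 0], [0.8, 3.7, 0, 0, 0, 0]]
-212.4: [[1, 3.6, 0, 0, 0, 0], [1.3, 3.6, 0, 0, 0, 0], [1.5, 3.4, 0, 0, 0, 0], [1.7, 3.4, 0, 0, 0, 0], [1.9, 3.2, 0, 0, 0, 0]]
```

Request:
move_arm --pt "1.8 18.2 0 0 0 0" --pt "-4.1 18.3 0 0 0 0" --pt "-9.6 16.1 0 0 0 0" --pt "-14.1 12.5 0 0 0 0" --pt "-17.2 7.4 0 0 0 0"

```text
t: 10.97
eef_pos: [0.5767, 0.0684, 0.4257]
ee_rot: [-3.139, -0.001, -2.758]
force: [2.1, -12.2, 1.8]
width: 0.0256
```

Request:
move_arm --pt "-18.7 1.8 0 0 0 0" --pt "-18.3 -4.1 0 0 0 0" --pt "-16.1 -9.6 0 0 0 0" --pt "-12.5 -14.1 0 0 0 0" --pt "-7.4 -17.2 0 0 0 0"

```text
t: 11.38
eef_pos: [0.503, 0.0258, 0.4258]
ee_rot: [3.141, 0.003, -2.757]
force: [9.4, 1.7, -6.8]
width: 0.0252
```

Request:
move_arm --pt "-1.8 -18.7 0 0 0 0" --pt "4.1 -18.3 0 0 0 0" --pt "9.6 -16.1 0 0 0 0" --pt "14.1 -12.5 0 0 0 0" --pt "17.2 -7.4 0 0 0 0"

```text
t: 11.8
eef_pos: [0.5454, -0.0485, 0.4257]
ee_rot: [3.139, -0.002, -2.758]
force: [-8.4, 11.4, 6.9]
width: 0.025
```

Request:
move_arm --pt "-3.6 1 0 0 0 0" --pt "-3.6 1.3 0 0 0 0" --pt "-3.4 1.5 0 0 0 0" --pt "-3.4 1.7 0 0 0 0" --pt "-3.2 1.9 0 0 0 0"

```text
t: 12.22
eef_pos: [0.53, -0.0412, 0.4258]
ee_rot: [-3.139, 0.0, -2.758]
force: [5.3, -7.2, -1.9]
width: 0.0258
```

Request:
move_arm --pt "-3.2 2.2 0 0 0 0" --pt "-2.9 2.3 0 0 0 0" --pt "-2.9 2.5 0 0 0 0" --pt "-2.6 2.6 0 0 0 0" --pt "-2.5 2.9 0 0 0 0"

```text
t: 12.63
eef_pos: [0.5157, -0.0288, 0.4258]
ee_rot: [-3.139, -0.0, -2.758]
force: [3.9, -9.0, -2.7]
width: 0.0256
```

Request:
move_arm --pt "-2.3 2.9 0 0 0 0" --pt "-2.2 3.2 0 0 0 0" --pt "-1.9 3.2 0 0 0 0" --pt "-1.7 3.4 0 0 0 0" --pt "-1.5 3.4 0 0 0 0"

```text
t: 13.05
eef_pos: [0.506, -0.0129, 0.4258]
ee_rot: [-3.139, -0.001, -2.758]
force: [4.6, -9.4, -2.4]
width: 0.0255
```

Request:
move_arm --pt "-1.3 3.6 0 0 0 0" --pt "-1 3.6 0 0 0 0" --pt "-0.8 3.7 0 0 0 0" --pt "-0.6 3.7 0 0 0 0" --pt "-0.4 3.7 0 0 0 0"

```text
t: 13.47
eef_pos: [0.5016, 0.0051, 0.4258]
ee_rot: [-3.138, -0.002, -2.758]
force: [3.4, -12.1, -0.7]
width: 0.0255
```

Request:
move_arm --pt "-0.1 3.8 0 0 0 0" --pt "0.1 3.8 0 0 0 0" --pt "0.4 3.7 0 0 0 0" --pt "0.6 3.7 0 0 0 0" --pt "0.8 3.7 0 0 0 0"

```text
t: 13.88
eef_pos: [0.5031, 0.0236, 0.4258]
ee_rot: [-3.138, -0.003, -2.758]
force: [-0.5, -12.4, 1.6]
width: 0.0252
```

Request:
move_arm --pt "1 3.6 0 0 0 0" --pt "1.3 3.6 0 0 0 0" --pt "1.5 3.4 0 0 0 0" --pt "1.7 3.4 0 0 0 0" --pt "1.9 3.2 0 0 0 0"

```text
t: 14.3
eef_pos: [0.51, 0.0407, 0.4257]
ee_rot: [-3.139, -0.005, -2.759]
force: [-4.3, -11.2, 4.6]
width: 0.0253
```

```bash
cp log.txt log1.txt; cat >> log.txt <<'E'
.5767 .0684 2.1 -12.2
.503 .0258 9.4 1.7
.5454 -.0485 -8.4 11.4
.53 -.0412 5.3 -7.2
.5157 -.0288 3.9 -9
.506 -.0129 4.6 -9.4
.5016 .0051 3.4 -12.1
.5031 .0236 -.5 -12.4
.51 .0407 -4.3 -11.2
E
python3 an.py
```

```text
centre,r [0.5614 0.0101 0.0601]
1 turns 0.125 resist 7.6 radial -11.0
2 turns 0.247 resist 7.7 radial -8.4
3 turns 0.372 resist 9.2 radial -4.9
4 turns 0.495 resist 8.6 radial -2.1
5 turns 0.620 resist 7.7 radial 4.6
6 turns 0.748 resist 6.6 radial 4.6
7 turns 0.874 resist 10.1 radial 0.0
8 turns 0.998 resist 11.8 radial -5.7
9 turns 1.121 resist 12.0 radial -3.9
10 turns 1.247 resist 12.8 radial -4.0
11 turns 1.370 resist 12.2 radial -5.2
12 turns 1.493 resist 13.2 radial -3.2
13 turns 1.251 resist -5.1 radial -11.3
14 turns 1.002 resist -4.1 radial -8.6
15 turns 0.752 resist -11.1 radial -8.8
16 turns 0.797 resist 8.3 radial 3.4
17 turns 0.848 resist 9.4 radial 2.9
18 turns 0.897 resist 10.4 radial -0.6
19 turns 0.947 resist 12.3 radial -2.4
20 turns 0.996 resist 12.2 radial -2.3
21 turns 1.045 resist 11.8 radial -2.0
```

```bash
python3 -c "
from h import *
circ(-212.4,14,70)"
```

```text
-282.4: [[9.3, 11.4, 0, 0, 0, 0], [11.8, 8.7, 0, 0, 0, 0], [13.5, 5.6, 0, 0, 0, 0], [14.4, 2.2, 0, 0, 0, 0], [14.6, -1.4, 0, 0, 0, 0]]
-352.4: [[13.8, -4.9, 0, 0, 0, 0], [12.2, -8, 0, 0, 0, 0], [9.9, -10.8, 0, 0, 0, 0], [7, -12.8, 0, 0, 0, 0], [3.7, -14.2, 0, 0, 0, 0]]
-422.4: [[0.1, -14.6, 0, 0, 0, 0], [-3.4, -14.2, 0, 0, 0, 0], [-6.7, -13, 0, 0, 0, 0], [-9.7, -11, 0, 0, 0, 0], [-12, -8.3, 0, 0, 0, 0]]
-492.4: [[-13.7, -5.1, 0, 0, 0, 0], [-14.5, -1.7, 0, 0, 0, 0], [-14.5, 1.9, 0, 0, 0, 0], [-13.6, 5.3, 0, 0, 0, 0], [-12, 8.5, 0, 0, 0, 0]]
-562.4: [[-9.5, 11.1, 0, 0, 0, 0], [-6.5, 13.1, 0, 0, 0, 0], [-3.2, 14.2, 0, 0, 0, 0], [0.3, 14.7, 0, 0, 0, 0], [3.9, 14.1, 0, 0, 0, 0]]
-632.4: [[7.2, 12.7, 0, 0, 0, 0], [10.1, 10.6, 0, 0, 0, 0], [12.3, 7.9, 0, 0, 0, 0], [13.8, 4.7, 0, 0, 0, 0], [14.6, 1.1, 0, 0, 0, 0]]
-702.4: [[14.4, -2.3, 0, 0, 0, 0], [13.5, -5.8, 0, 0, 0, 0], [11.6, -8.9, 0, 0, 0, 0], [9.1, -11.5, 0, 0, 0, 0], [6.1, -13.3, 0, 0, 0, 0]]
-772.4: [[2.7, -14.3, 0, 0, 0, 0], [-0.9, -14.6, 0, 0, 0, 0], [-4.4, -14, 0, 0, 0, 0], [-7.6, -12.5, 0, 0, 0, 0], [-10.4, -10.2, 0, 0, 0, 0]]
-842.4: [[-12.6, -7.5, 0, 0, 0, 0], [-14, -4.2, 0, 0, 0, 0], [-14.6, -0.6, 0, 0, 0, 0], [-14.3, 2.9, 0, 0, 0, 0], [-13.2, 6.2, 0, 0, 0, 0]]
-912.4: [[-11.4, 9.3, 0, 0, 0, 0], [-8.7, 11.8, 0, 0, 0, 0], [-5.6, 13.5, 0, 0, 0, 0], [-2.2, 14.4, 0, 0, 0, 0], [1.4, 14.6, 0, 0, 0, 0]]
-982.4: [[4.9, 13.8, 0, 0, 0, 0], [8, 12.2, 0, 0, 0, 0], [10.8, 9.9, 0, 0, 0, 0], [12.8, 7, 0, 0, 0, 0], [14.2, 3.7, 0, 0, 0, 0]]
-1052.4: [[14.6, 0.1, 0, 0, 0, 0], [14.2, -3.4, 0, 0, 0, 0], [13, -6.7, 0, 0, 0, 0], [11, -9.7, 0, 0, 0, 0], [8.3, -12, 0, 0, 0, 0]]
-1122.4: [[5.1, -13.7, 0, 0, 0, 0], [1.7, -14.5, 0, 0, 0, 0], [-1.9, -14.5, 0, 0, 0, 0], [-5.3, -13.6, 0, 0, 0, 0], [-8.5, -12, 0, 0, 0, 0]]
-1192.4: [[-11.1, -9.5, 0, 0, 0, 0], [-13.1, -6.5, 0, 0, 0, 0], [-14.2, -3.2, 0, 0, 0, 0], [-14.7, 0.3, 0, 0, 0, 0], [-14.1, 3.9, 0, 0, 0, 0]]
```

Request:
move_arm --pt "9.3 11.4 0 0 0 0" --pt "11.8 8.7 0 0 0 0" --pt "13.5 5.6 0 0 0 0" --pt "14.4 2.2 0 0 0 0" --pt "14.6 -1.4 0 0 0 0"

```text
t: 14.72
eef_pos: [0.5732, 0.069, 0.4256]
ee_rot: [3.14, -0.005, -2.757]
force: [-13.1, -1.8, 8.7]
width: 0.0256
```

Request:
move_arm --pt "13.8 -4.9 0 0 0 0" --pt "12.2 -8 0 0 0 0" --pt "9.9 -10.8 0 0 0 0" --pt "7 -12.8 0 0 0 0" --pt "3.7 -14.2 0 0 0 0"

```text
t: 15.13
eef_pos: [0.6209, 0.0196, 0.4257]
ee_rot: [3.138, -0.0, -2.757]
force: [-9.3, 10.3, 8.0]
width: 0.0252
```

Request:
move_arm --pt "0.1 -14.6 0 0 0 0" --pt "-3.4 -14.2 0 0 0 0" --pt "-6.7 -13 0 0 0 0" --pt "-9.7 -11 0 0 0 0" --pt "-12 -8.3 0 0 0 0"

```text
t: 15.55
eef_pos: [0.5917, -0.0418, 0.4259]
ee_rot: [3.142, 0.008, -2.757]
force: [12.0, 5.2, -5.3]
width: 0.0256
```

Request:
move_arm --pt "-13.7 -5.1 0 0 0 0" --pt "-14.5 -1.7 0 0 0 0" --pt "-14.5 1.9 0 0 0 0" --pt "-13.6 5.3 0 0 0 0" --pt "-12 8.5 0 0 0 0"

```text
t: 15.97
eef_pos: [0.5216, -0.0352, 0.4258]
ee_rot: [-3.138, 0.001, -2.759]
force: [10.1, -7.6, -5.7]
width: 0.0253
```

Request:
move_arm --pt "-9.5 11.1 0 0 0 0" --pt "-6.5 13.1 0 0 0 0" --pt "-3.2 14.2 0 0 0 0" --pt "0.3 14.7 0 0 0 0" --pt "3.9 14.1 0 0 0 0"

```text
t: 16.38
eef_pos: [0.5053, 0.0319, 0.4258]
ee_rot: [-3.138, -0.003, -2.758]
force: [4.7, -16.0, -2.7]
width: 0.0252
```

Request:
move_arm --pt "7.2 12.7 0 0 0 0" --pt "10.1 10.6 0 0 0 0" --pt "12.3 7.9 0 0 0 0" --pt "13.8 4.7 0 0 0 0" --pt "14.6 1.1 0 0 0 0"

```text
t: 16.8
eef_pos: [0.5626, 0.0701, 0.4256]
ee_rot: [3.141, -0.006, -2.757]
force: [-12.2, -3.7, 9.5]
width: 0.0253
```

Request:
move_arm --pt "14.4 -2.3 0 0 0 0" --pt "13.5 -5.8 0 0 0 0" --pt "11.6 -8.9 0 0 0 0" --pt "9.1 -11.5 0 0 0 0" --pt "6.1 -13.3 0 0 0 0"

```text
t: 17.22
eef_pos: [0.6184, 0.0297, 0.4257]
ee_rot: [3.138, -0.001, -2.757]
force: [-12.4, 9.7, 8.1]
width: 0.0252
```

Request:
move_arm --pt "2.7 -14.3 0 0 0 0" --pt "-0.9 -14.6 0 0 0 0" --pt "-4.4 -14 0 0 0 0" --pt "-7.6 -12.5 0 0 0 0" --pt "-10.4 -10.2 0 0 0 0"

```text
t: 17.63
eef_pos: [0.6003, -0.0357, 0.4259]
ee_rot: [3.14, 0.008, -2.757]
force: [11.6, 8.9, -4.7]
width: 0.0256
```

Request:
move_arm --pt "-12.6 -7.5 0 0 0 0" --pt "-14 -4.2 0 0 0 0" --pt "-14.6 -0.6 0 0 0 0" --pt "-14.3 2.9 0 0 0 0" --pt "-13.2 6.2 0 0 0 0"

```text
t: 18.05
eef_pos: [0.5304, -0.0416, 0.4259]
ee_rot: [-3.138, 0.002, -2.759]
force: [11.3, -6.4, -5.4]
width: 0.0254
```

Request:
move_arm --pt "-11.4 9.3 0 0 0 0" --pt "-8.7 11.8 0 0 0 0" --pt "-5.6 13.5 0 0 0 0" --pt "-2.2 14.4 0 0 0 0" --pt "1.4 14.6 0 0 0 0"

```text
t: 18.47
eef_pos: [0.5023, 0.0218, 0.4258]
ee_rot: [-3.138, -0.002, -2.759]
force: [5.7, -16.1, -5.4]
width: 0.0252
```

Request:
move_arm --pt "4.9 13.8 0 0 0 0" --pt "8 12.2 0 0 0 0" --pt "10.8 9.9 0 0 0 0" --pt "12.8 7 0 0 0 0" --pt "14.2 3.7 0 0 0 0"

```text
t: 18.88
eef_pos: [0.5519, 0.0693, 0.4257]
ee_rot: [3.142, -0.007, -2.758]
force: [-13.5, -6.9, 8.7]
width: 0.0255
```

Request:
move_arm --pt "14.6 0.1 0 0 0 0" --pt "14.2 -3.4 0 0 0 0" --pt "13 -6.7 0 0 0 0" --pt "11 -9.7 0 0 0 0" --pt "8.3 -12 0 0 0 0"

```text
t: 19.3
eef_pos: [0.6142, 0.0393, 0.4256]
ee_rot: [3.138, -0.002, -2.757]
force: [-13.0, 8.5, 8.4]
width: 0.0254
```

Request:
move_arm --pt "5.1 -13.7 0 0 0 0" --pt "1.7 -14.5 0 0 0 0" --pt "-1.9 -14.5 0 0 0 0" --pt "-5.3 -13.6 0 0 0 0" --pt "-8.5 -12 0 0 0 0"

```text
t: 19.72
eef_pos: [0.6077, -0.0282, 0.4258]
ee_rot: [3.139, 0.007, -2.757]
force: [6.4, 13.1, -1.1]
width: 0.0251
```

Request:
move_arm --pt "-11.1 -9.5 0 0 0 0" --pt "-13.1 -6.5 0 0 0 0" --pt "-14.2 -3.2 0 0 0 0" --pt "-14.7 0.3 0 0 0 0" --pt "-14.1 3.9 0 0 0 0"

```text
t: 20.13
eef_pos: [0.5401, -0.0463, 0.4259]
ee_rot: [-3.138, 0.003, -2.759]
force: [11.7, -5.1, -6.2]
width: 0.0248
```

Request:
move_arm --pt "0 0 0 0 0 0" --pt "0 0 0 0 0 0" --pt "0 0 0 0 0 0" --pt "0 0 0 0 0 0" --pt "0 0 0 0 0 0"

```text
t: 20.55
eef_pos: [0.5386, -0.0455, 0.4258]
ee_rot: [-3.141, -0.002, -2.758]
force: [-3.9, -4.2, 3.2]
width: 0.0254
```

Request:
move_arm --pt "0 0 0 0 0 0" --pt "0 0 0 0 0 0" --pt "0 0 0 0 0 0" --pt "0 0 0 0 0 0" --pt "0 0 0 0 0 0" --claw 0

```text
t: 20.97
eef_pos: [0.5389, -0.0449, 0.4256]
ee_rot: [3.141, 0.0, -2.758]
force: [0.4, -0.3, -0.2]
width: 0.0533
```

Request:
move_arm --pt "0 0 0 0 0 0" --pt "0 0 15 0 0 0" --pt "0 0 20 0 0 0" --pt "0 0 20 0 0 0" --pt "0 0 20 0 0 0"

```text
t: 21.38
eef_pos: [0.5387, -0.0451, 0.5015]
ee_rot: [3.142, -0.0, -2.758]
force: [0.7, -1.1, 0.5]
width: 0.0852
```

Request:
move_arm --pt "8.9 -7.9 0 0 0 6.8" --pt "8.9 -7.9 0 0 0 6.8" --pt "8.9 -7.9 0 0 0 6.8" --pt "8.9 -7.9 0 0 0 6.8" --pt "8.9 -7.9 0 0 0 6.8"

```text
t: 21.8
eef_pos: [0.5836, -0.085, 0.5007]
ee_rot: [-3.142, 0.0, -2.158]
force: [0.1, 0.6, -0.4]
width: 0.0878
```

Request:
move_arm --pt "8.9 -7.9 0 0 0 6.8" --pt "8.9 -7.9 0 0 0 6.8" --pt "8.9 -7.9 0 0 0 6.8" --pt "8.9 -7.9 0 0 0 6.8" --pt "8.9 -7.9 0 0 0 6.8"

```text
t: 22.22
eef_pos: [0.6282, -0.1245, 0.5005]
ee_rot: [3.141, 0.0, -1.565]
force: [-0.3, 0.2, 0.1]
width: 0.0874
```

```bash
python3 - <<'E'
from h import *
a=arm.grab_frame("top")[150:290,240:400,::-1];b=arm.grab_frame("side")[150:290,240:400,::-1]
cv2.imwrite("pics/c3.png",cv2.resize(cv2.hconcat([np.ascontiguousarray(a),np.ascontiguousarray(b)]),(800,350),interpolation=cv2.INTER_CUBIC))
s=arm.get_state();print(s["eef_pos"],s["ee_rot"],s["force"],s["width"],s["q"])
E
```

```text
[ 0.62871289 -0.12491115  0.49969498] [ 3.14050656e+00 -1.31957684e-04 -1.56867325e+00] [-0.6582738  -0.09938903  0.45517649] 0.08776888371653721 [ 1.07756205e-01  2.61054559e-01  8.67826226e-02  1.69619230e-05
 -1.39761834e+00 -1.05636131e-01]
```

View pics/c3.png

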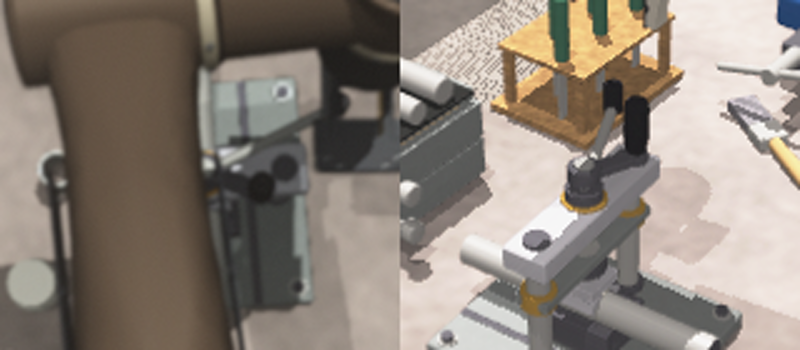

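Request:
move_arm --pt "0 0 -12 0 0 0" --pt "0 0 -12 0 0 0" --pt "0 0 -12 0 0 0" --pt "0 0 -12 0 0 0" --pt "0 0 -12 0 0 0"

```text
t: 22.73
eef_pos: [0.6275, -0.1239, 0.4397]
ee_rot: [-3.142, 0.0, -1.572]
force: [0.6, 0.1, 0.7]
width: 0.0874
```

Request:
move_arm --pt "0 0 -11 0 0 0" --pt "0 0 -11 0 0 0" --pt "0 0 -11 0 0 0" --pt "0 0 -11 0 0 0" --pt "0 0 -11 0 0 0"

```text
t: 23.15
eef_pos: [0.6277, -0.1242, 0.3846]
ee_rot: [3.142, -0.0, -1.571]
force: [-0.2, 0.3, 0.3]
width: 0.0877
```

Request:
move_arm --pt "0 0 0 0 0 0" --pt "0 0 0 0 0 0" --pt "0 0 0 0 0 0" --pt "0 0 0 0 0 0" --pt "0 0 0 0 0 0" --claw 255 --squeeze 20

```text
t: 23.57
eef_pos: [0.6279, -0.1242, 0.3865]
ee_rot: [-3.14, 0.0, -1.571]
force: [0.1, -0.1, 0.3]
width: 0.0601
```

Request:
move_arm --pt "0 0 0 0 0 0" --pt "0 0 0 0 0 0" --pt "0 0 0 0 0 0" --pt "0 0 0 0 0 0" --pt "0 0 0 0 0 0"

```text
t: 23.98
eef_pos: [0.6277, -0.1242, 0.3857]
ee_rot: [-3.142, -0.0, -1.571]
force: [0.1, -0.2, 0.0]
width: 0.0266
```

```bash
python3 - <<'E'
from h import *
s=arm.get_state();print(s["eef_pos"],s["force"],s["width"])
C=np.array([.5614,.0102]);d=s["eef_pos"][:2]-C;a=np.degrees(np.arctan2(d[1],d[0]));print(np.hypot(*d),a)
print(atz("top",(344.8,224.4),.29))
circ(a,5.5,10,150)
E
```

```text
[ 0.62770817 -0.12417369  0.38572276] [ 0.07779565 -0.21729161  0.01721695] 0.026647027572659715
0.14984345931476117 -63.735460430218545
[ 0.53736356 -0.04272444  0.29      ]
-91.2: [[-13.2, -5.8, 0, 0, 0, 0], [-13.7, -4.4, 0, 0, 0, 0], [-14.1, -3.1, 0, 0, 0, 0], [-14.2, -1.8, 0, 0, 0, 0], [-14.4, -0.4, 0, 0, 0, 0]]
-118.7: [[-14.4, 1, 0, 0, 0, 0], [-14.2, 2.4, 0, 0, 0, 0], [-13.9, 3.7, 0, 0, 0, 0], [-13.5, 5.1, 0, 0, 0, 0], [-12.9, 6.3, 0, 0, 0, 0]]
```

Request:
move_arm --pt "-13.2 -5.8 0 0 0 0" --pt "-13.7 -4.4 0 0 0 0" --pt "-14.1 -3.1 0 0 0 0" --pt "-14.2 -1.8 0 0 0 0" --pt "-14.4 -0.4 0 0 0 0"

```text
t: 24.4
eef_pos: [0.5586, -0.1406, 0.3858]
ee_rot: [-3.139, -0.001, -1.572]
force: [6.1, -5.1, -2.4]
width: 0.0214
```

Request:
move_arm --pt "-14.4 1 0 0 0 0" --pt "-14.2 2.4 0 0 0 0" --pt "-13.9 3.7 0 0 0 0" --pt "-13.5 5.1 0 0 0 0" --pt "0 0 0 0 0 0"

```text
t: 24.82
eef_pos: [0.5004, -0.1274, 0.3858]
ee_rot: [-3.141, 0.001, -1.572]
force: [-3.1, -0.6, 0.5]
width: 0.0214
```

Request:
move_arm --pt "-2.7 1.3 0 0 0 0" --pt "-2.7 1.3 0 0 0 0" --pt "-2.7 1.3 0 0 0 0" --pt "-2.6 1.4 0 0 0 0" --pt "-2.6 1.4 0 0 0 0"

```text
t: 25.23
eef_pos: [0.4903, -0.1212, 0.386]
ee_rot: [-3.139, -0.001, -1.571]
force: [17.2, -15.5, -12.9]
width: 0.0216
```

Request:
move_arm --pt "-1 0.5 0 0 0 0" --pt "-1 0.5 0 0 0 0" --pt "0 0 0 0 0 0" --pt "0 0 0 0 0 0" --pt "0 0 0 0 0 0"

```text
t: 25.65
eef_pos: [0.4898, -0.1209, 0.386]
ee_rot: [-3.136, -0.003, -1.571]
force: [14.2, -13.5, -11.1]
width: 0.0215
```

Request:
move_arm --pt "0 0 0 0 0 0" --pt "0 0 0 0 0 0" --pt "0 0 0 0 0 0" --pt "0 0 0 0 0 0" --pt "0 0 0 0 0 0" --claw 0

```text
t: 26.07
eef_pos: [0.4869, -0.1197, 0.3856]
ee_rot: [3.141, 0.0, -1.571]
force: [-0.3, -0.2, 0.3]
width: 0.0492
```

Request:
move_arm --pt "0 0 0 0 0 0" --pt "0 0 0 0 0 0" --pt "0 0 15 0 0 0" --pt "0 0 25 0 0 0" --pt "0 0 25 0 0 0"

```text
t: 26.48
eef_pos: [0.4865, -0.1198, 0.451]
ee_rot: [3.14, -0.0, -1.571]
force: [0.5, -0.5, 0.0]
width: 0.0824
```

Request:
move_arm --pt "0 0 25 0 0 0" --pt "0 0 25 0 0 0" --pt "0 -25 0 0 0 0" --pt "0 -25 0 0 0 0" --pt "0 -25 0 0 0 0"

```text
t: 26.9
eef_pos: [0.4867, -0.1952, 0.5015]
ee_rot: [-3.14, 0.0, -1.569]
force: [-0.5, 0.0, 0.8]
width: 0.0876
```

Request:
move_arm --pt "0 -25 0 0 0 0" --pt "0 -25 0 0 0 0" --pt "0 -25 0 0 0 0" --pt "0 -25 0 0 0 0" --pt "0 0 0 0 0 0"

```text
t: 27.32
eef_pos: [0.4867, -0.2978, 0.5]
ee_rot: [3.14, -0.0, -1.573]
force: [-0.3, 0.5, -0.6]
width: 0.0877
```

```bash
python3 - <<'E'
from h import *
a=arm.grab_frame("top")[150:290,240:400,::-1];b=arm.grab_frame("side")[150:290,240:400,::-1]
cv2.imwrite("pics/c4.png",cv2.resize(cv2.hconcat([np.ascontiguousarray(a),np.ascontiguousarray(b)]),(800,350),interpolation=cv2.INTER_CUBIC))
s=arm.get_state();print(s["t"],s["eef_pos"],s["force"],s["width"])
E
```

```text
27.4167 [ 0.48665623 -0.29549325  0.50018329] [ 0.68810428  0.58329834 -0.22946532] 0.08764722693913271
```

View pics/c4.png

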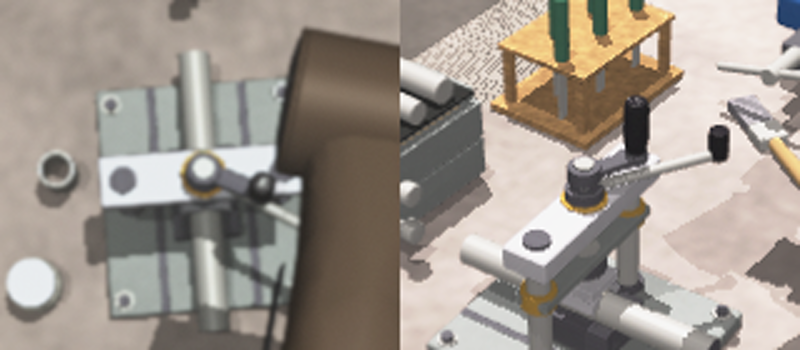

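The crank handle is where I left it: top crop (262,186), side crop (637,125). The lever has swung to its stop, with the knob at side crop (718,142).

```bash
python3 - <<'E'
from h import *
p=atz("side",(367.2,206.8),.217);d=p[:2]-[.5614,.0102];print(p,np.degrees(np.arctan2(d[1],d[0])),np.hypot(*d))
print(arm.job_done())
E
```

```text
[ 0.49148597 -0.1241484   0.217     ] -117.49217288564108 0.151451194873298
the job is handed in; nothing more can be done
None
```

I wound the crank to about three turns past first bearing, swung the locking lever to its stop, and handed the job in at about t = 27.5 s. No verdict came back.

- **Crank:** Winding force rose from about 7.8 N to about 12 N. I wound back and repeated that stretch slowly, which put first bearing at about 0.80–0.83 turn from the start. I stopped at 3.77 turns, about 2.95 turns past bearing. I aimed slightly short of three because the quoted 382.5 N works out to a little under three turns above the 270 N preload.
- **Lever:** I pushed it clockwise until it met a hard stop, with about 20 N holding at the knob. The stop was at -118.6° in the world frame, against about -119.6° expected for home. The last side picture gave -117.5°, which agrees to within measuring error.
- **Last checks:** The crank handle had not moved after release, the gripper was clear and open with no force on it, and the shell and jar were where they started. The clamp load itself could not be measured, so the three turns rest on the force readings, which scatter by about 1 N. I put the uncertainty at about 0.05 turn.

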